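Set the slicing stop and bring the cheese up to it

TASK

Push the slicing stop along its rail towards the cheese until its spring pin drops into the notch of the index clamp, without running past the notch. Then push the cheese back along the board until its end lies flush against the stop, gently enough that the stop stays in its notch. Only push with the fingers: lift nothing, do not pull the pin up, and leave the other things where they stand.

Things in the scene. Friction and masses are not known exactly. Their poses are not given: they have to be found in the camera images.
- board: White plastic portion board fixed to the worktop, 18 mm thick, its top at z = 18 mm. Origin on its underside; own y along its length (-220 to +220 mm), own x across it (-120 to +140 mm), z up. An aluminium rail (24 mm wide, top at z = 34 mm) runs along y at x = +100 mm between black end blocks (40 mm high). Position and yaw vary.
- notch (a point): Bottom of the V notch in the index clamp, on the rail's centreline at rail-top height; axes as the board's. The clamp is dark steel, fixed on the rail at board y -20 to +20 mm; a pointer fin stands on its +x flank level with the notch, top at z = 56 mm. Its hump on the rail: ramps start 23 mm either side of the notch and rise 5 mm to crests 8 mm either side; between them the V.
- stop_mark (a point): The stop's spring-pin axis at rail-top height, axes as the board's. The stop slides only along board y: black carriage 40 x 50 mm (x, y), top at z = 56 mm, plus a steel plate over the board. Starts 80 to 170 mm to -y of the notch; home at the notch's y. Sliding takes 2 N, the ramp about 6 N; past the crest the push drops off and the spring draws it home. 9 N forces it out, either way.
- stop_back (a point): The place to push: middle of the stop plate's -y face, away from the cheese, 6 mm to -y and 100 mm to -x of stop_mark, at z = 38 mm; axes as the board's. The plate is 12 mm thick (y), reaches from 15 to 145 mm to -x of stop_mark and stands from z = 20 to 58 mm. Past the notch the rail goes on, free.
- stop_face (a point): Middle of the opposite, +y face of the stop plate, towards the cheese, 12 mm from stop_back, 40.5 mm above the worktop; axes as the board's (its y points out of the face).
- stop_pin (a joint): Height (m) of the stop's steel spring pin, a round head 18 mm across on the carriage (head top at z = 68 mm at 0): about -0.001 on the plain rail, 0.004 on the crests, about 0 when dropped in the notch. Its spring presses it down with about 10 N; over 0.008 only when pulled up by hand.
- cheese_mid (a point): Centre of the loose block of firm cheese, 65 (own x) x 100 (own y) x 45 mm high, 0.25 to 0.4 kg, lying flat on the board on the +y side of the notch, long side along the rail within about 5 degrees, 40.5 mm above the worktop. Sliding it takes 1 to 3 N.
- cheese_end (a point): Middle of the cheese's end face that looks to the stop (its own -y end, 50 mm from cheese_mid), same height and axes as cheese_mid.
- ramekin: Small white bowl, 52 mm across, 34 mm high, standing on the board's near (-x) strip. Origin at its underside. To be left alone.
- pineapple: Pineapple, 110 mm across, about 280 mm high with its leaves, standing. Origin at its underside. To be left alone.
- jug: Glass jug with a handle, 104 mm across, 150 mm high. Origin at its underside. To be left alone.
- pot: Steel cooking pot, 200 mm across, 110 mm high. Origin at its underside. To be left alone.
- spice_jar: Amber jar with steel cap, 48 mm across, 85 mm high. Origin at its underside. To be left alone.
- grater: Four-sided steel grater with a black handle, 84 mm across its foot, 180 mm high. Origin at its underside. To be left alone.
- spatula: Wooden-handled spatula lying on the worktop. Origin at its underside. To be left alone.
Mind the look-alikes: they are no part of the job. What is meant by the part that bears cheese_mid is not blue, pink or red, and is the larger of those in its own colour.

How it is judged:
By the outcome, as a careful person would: the job done as asked, in the order asked, and still so for the second after the job is handed in, with the robot touching nothing.
It also fails if it takes over 61 s, if anything falls off the work surface, if the arm or the gripper's body presses on something with over 40 N, if the wrist force passes 120 N, or if a joint passes its speed limit or range.

ROBOT

A 7-joint arm with a two-finger parallel gripper is mounted at the origin on the work surface. World frame = base frame: x ahead of the robot, y to its left, z up, the work surface at z = 0. Lengths are in m, angles in rad, forces in N, time in s.
With the tool pointing down it reaches from about 0.425 to 0.875 m from the base axis. Payload 4.7 kg.
Tool frame: the origin (TCP) lies between the finger pads; the fingertips stand 11 mm ahead of it and the grasp point (between the pads) lies 8 mm behind it; z points along the fingers, y is the direction in which the jaws open and shut (so a half turn about z gives the same grasp; the last joint's range is limited). The gripper opens to 87 mm and grips with 3 to 60 N. Pads are 19 mm wide; open, the fingers measure 117 mm over their backs; the gripper's body (75 mm by 190 mm) begins 51 mm behind the grasp point.
Start: joints at [-1.229, 0.321, -0.07, 1.45, 0.023, 1.371, -0.057], TCP at [0.209, 0.615, 0.234] pointing down, gripper open.
Joint ranges: [-2.86, 2.86], [-0.3, 2.09], [-1.38, 1.24], [0.06, 2.45], [-1.56, 4.7], [0.09, 2.05], [-2.69, 2.69]. Speed limits (rad/s): [2.57, 2.57, 3.14, 3.14, 3.14, 3.14, 3.14].

INTERFACE

Orientations are given as a unit quaternion [w, x, y, z].
In Python, from bench import monitor, optics, arm gives the robot as it stands.
- The arm moves only by the tool apply_moves, never from a script. Its argument "commands" is text: rows parted by semicolons, each of 7 numbers parted by spaces: the turn, a rotation vector about the tool's x, y, z in degrees, then the shift along the tool's x, y, z in cm, then the closure in counts, from 0 (fully open) to 255 (shut). A call has 1 to 12 rows; each row is the pose to reach, as a shift and turn from the pose commanded when the call began, along the tool's axes at that moment; what a row does not reach only later rows make up. A row lasts 1/10 s, in which the tool goes at most 50 mm and 8.59 degrees, less where a joint would pass 70% of its speed; a pose out of reach is approached as far as the arm can. A call with a gripper value outside its range is refused whole. The fingers move at their own pace and stop on an object; "force" is the grip in N (left out, the last holds). Time passes only in rows, so rows that repeat a pose let the fingers close. It gives the time, the measured TCP pose, the force and the opening at its end, in the units of the state.
- monitor.get_obs(): the state, without advancing time (a new reading comes with each control period).
- optics.grab_frame(name): name is "side" or "top" or "wrist"; returns a dict with "pixels" (420x560x3 uint8, red, green, blue), "depth" (420x560 float32, m along the optical axis (not along the pixel's ray), 0 where there is no reading), "fovy" (degrees; the focal length in pixels is half the picture's height over the tangent of half this angle, whatever the lens; pixels are square), "cx", "cy" (the principal point, pixels), "k1" (the pictures are not rectified: a ray, as slopes to the right and down, at radius r is drawn at 1 + k1 r^2 times it, then the intrinsics apply), "rvec" (rotation vector, rad) and "tvec" (3), from world to camera coordinates, as OpenCV has them. Camera axes: x right, y down, z forward; pixel columns grow to the right and rows downward; lengths in m; the calibration is good to about 2 mm. A picture is of the moment at which its call begins.
- arm.job_done(): hands the job in, once; it reports no verdict.
Trained networks look in a picture, given as the dict that the camera call returned (one of the last four; its "shot" number tells which), for a name from the list of things; names that differ only in an ending like _2 or _b are one class to them, and where a whole thing is asked for, a point or a joint stands for the part that bears it (a point fixed in the world has none). Each returns a list of dicts, best first, with "p" (0 to 1); they miss things now and then, are a little off and sometimes report something else, mostly with a low value. They report only what shows in the picture. A call takes as long as a camera call. They do not tell look-alikes from the thing itself.
- optics.boxes_of(picture, name): "point" ([row, column] in pixels, amid what is visible of it).
The state is a dict: "clock": time; "qpos": joint angles; "joint_velocities": joint speeds; "joint_torque": joint torques, N m; "tool_pos": TCP position; "eef_rot": TCP orientation; "contact_force": force on the tool from outside, world axes, zero at the start; "ft_torque": the same for the moment, N m; "opening": finger opening in m.
Only numpy, scipy, OpenCV 4.12 (cv2) and the standard library are available. Lean on these libraries where they do the work, as an engineer would, in place of code of your own. Each camera call takes 0.05 s, during which the arm holds its last target.

## Working session

There is one attempt and no reset: what is moved stays moved. The work goes in short steps, Python scripts to look and compute and a tool call to move; the robot and the scene stay as the last step left them, time stands still between calls to the robot, and variables do not carry over. Pictures are saved under pics/ and viewed, and the job is handed in when it is done.

Besides the shell and the picture viewer there is one more tool, called after "Emit:" as name(argument=value, ...) on one line, values as JSON. apply_moves: Moves the arm, as the interface text tells. Its arguments: {"type":"object","properties":{"commands":{"type":"string"},"force":{"type":"number"}},"required":["commands"]}

```bash
mkdir -p pics; ls; cat > h.py <<'E'
import numpy as np, cv2
from bench import monitor, optics, arm
def K(f):
    h=f["pixels"].shape[0]; fl=h/2/np.tan(np.radians(f["fovy"])/2)
    return np.array([[fl,0,f["cx"]],[0,fl,f["cy"]],[0,0,1.]])
def D(f): return np.array([f["k1"],0,0,0,0.])
def ray(f,r,c):
    u=cv2.undistortPoints(np.array([[[c,r]]],float),K(f),D(f))[0,0]
    R=cv2.Rodrigues(np.array(f["rvec"],float))[0]; t=np.array(f["tvec"],float).ravel()
    return -R.T@t, R.T@np.array([u[0],u[1],1.])
def atz(f,r,c,z):
    o,d=ray(f,r,c); return o+d*(z-o[2])/d[2]
def bydepth(f,r,c):
    o,d=ray(f,r,c); return o+d*float(f["depth"][int(round(r)),int(round(c))])
def proj(f,P):
    return cv2.projectPoints(np.array(P,float).reshape(-1,1,3),np.array(f["rvec"],float),np.array(f["tvec"],float),K(f),D(f))[0][:,0]
def cloud(f):
    h,w=f["depth"].shape
    cc,rr=np.meshgrid(np.arange(w),np.arange(h))
    u=cv2.undistortPoints(np.stack([cc,rr],-1).reshape(-1,1,2).astype(float),K(f),D(f))[:,0]
    R=cv2.Rodrigues(np.array(f["rvec"],float))[0]; t=np.array(f["tvec"],float).ravel()
    d=f["depth"].reshape(-1,1)
    P=(np.c_[u,np.ones(len(u))]*d-t)@R
    P[d[:,0]==0]=np.nan
    return P.reshape(h,w,3)
def save(f,n): cv2.imwrite(f"pics/{n}.png",f["pixels"][:,:,::-1])
E
python3 - <<'E'
from h import *
import pickle
for n in ("top","side","wrist"):
    f=optics.grab_frame(n); save(f,n+"0"); pickle.dump(f,open(n+"0.pkl","wb"))
    for nm in ("board","notch","stop_mark","stop_back","stop_face","cheese_mid","cheese_end","ramekin","pineapple","jug","pot","spice_jar","grater","spatula"):
        try: print(n,nm,[(np.round(b["point"]).tolist(),round(b["p"],2),np.round(bydepth(f,*b["point"]),3).tolist()) for b in optics.boxes_of(f,nm)][:4])
        except Exception as e: print(n,nm,e)
o=monitor.get_obs();print(o)
E
```

```text
pics
top board [([206.0, 284.0], 0.73, [0.574, 0.039, 0.024])]
top notch [([178.0, 274.0], 0.62, [0.661, 0.071, 0.038])]
top stop_mark [([178.0, 328.0], 0.6, [0.664, -0.1, 0.03])]
top stop_back [([177.0, 327.0], 0.97, [0.665, -0.095, 0.052])]
top stop_face [([181.0, 326.0], 0.96, [0.649, -0.089, 0.061]), ([206.0, 283.0], 0.35, [0.575, 0.043, 0.021])]
top cheese_mid [([288.0, 249.0], 0.9, [0.319, 0.144, 0.036]), ([130.0, 269.0], 0.84, [0.816, 0.091, 0.038]), ([284.0, 100.0], 0.81, [0.327, 0.596, 0.044]), ([216.0, 244.0], 0.77, [0.538, 0.162, 0.063])]
top cheese_end [([215.0, 240.0], 0.86, [0.541, 0.173, 0.064]), ([283.0, 99.0], 0.85, [0.332, 0.596, 0.045]), ([129.0, 223.0], 0.71, [0.817, 0.237, 0.044]), ([125.0, 266.0], 0.69, [0.402, 0.042, 1.35])]
top ramekin [([182.0, 326.0], 0.66, [0.646, -0.09, 0.059]), ([237.0, 294.0], 0.49, [0.478, 0.006, 0.025])]
top pineapple [([239.0, 475.0], 0.65, [0.469, -0.494, 0.156]), ([204.0, 135.0], 0.45, [0.58, 0.517, 0.007]), ([217.0, 240.0], 0.38, [0.533, 0.175, 0.067])]
top jug [([284.0, 449.0], 0.92, [0.337, -0.476, 0.007]), ([214.0, 246.0], 0.4, 
[... 1818 characters left out ...]
2892749,  0.32100746, -0.07010819,  1.4505213 ,  0.02261672,
        1.37079557, -0.05686781]), 'joint_velocities': array([ 1.28317040e-03, -1.19078480e-03,  1.95220462e-04,  3.20378317e-03,
       -1.45875832e-03, -1.56891661e-03,  2.56994754e-05]), 'joint_torque': array([ 2.65427173e-05, -4.91093516e+01, -4.03081644e-01, -3.12762594e+01,
       -6.36545336e-02,  3.37478716e-02,  1.82792132e-05]), 'tool_pos': array([0.20928304, 0.61539791, 0.23357104]), 'eef_rot': array([3.35057082e-05, 1.63120836e-01, 9.86606097e-01, 2.33230616e-05]), 'contact_force': array([-0.11583582,  0.24048586,  0.65579532]), 'ft_torque': array([-0.01365641, -0.02804002,  0.01512144]), 'opening': 0.08724863819678365}
```

View pics/top0.png

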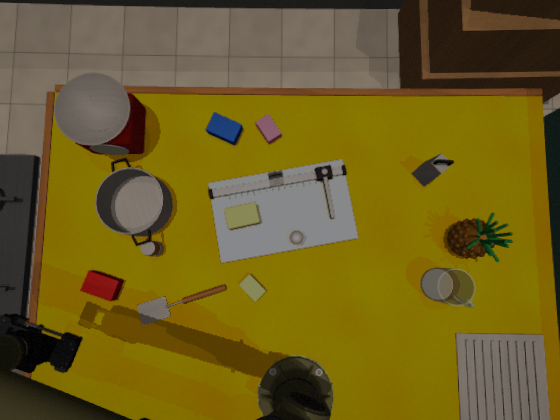

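View pics/side0.png

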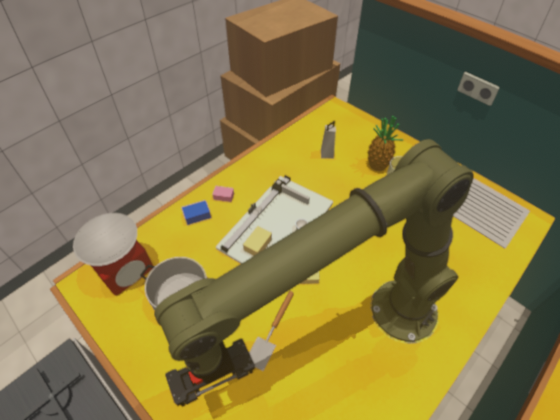

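```bash
python3 - <<'E'
import pickle
from h import *
f=pickle.load(open("top0.pkl","rb"))
print(K(f),f["k1"],f["rvec"],f["tvec"])
im=f["pixels"][90:270,190:370]; cv2.imwrite("pics/topz.png",cv2.resize(im,None,fx=3.3,fy=3.3,interpolation=cv2.INTER_CUBIC)[:,:,::-1])
g=pickle.load(open("side0.pkl","rb"))
im=g["pixels"][130:310,150:390]; cv2.imwrite("pics/sidez.png",cv2.resize(im,None,fx=3.3,fy=3.3,interpolation=cv2.INTER_CUBIC)[:,:,::-1])
E
```

```text
[[421.56301585   0.         281.87791998]
 [  0.         421.56301585 209.00672814]
 [  0.           0.           1.        ]] 0.044662793651866504 [ 2.16733323 -2.14657427  0.12903692] [0.04089054 0.56415071 1.29039182]
```

View pics/topz.png

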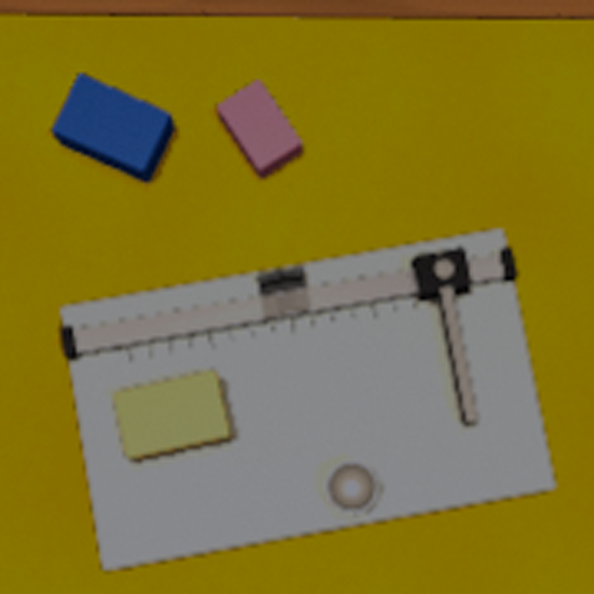

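View pics/sidez.png

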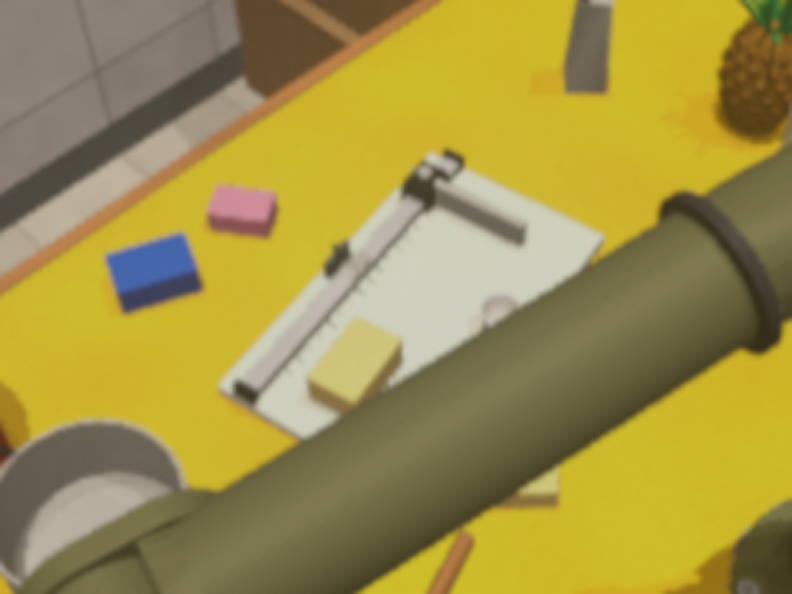

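```bash
cat > fit.py <<'E'
import pickle
from h import *
from scipy.optimize import least_squares
f=pickle.load(open("top0.pkl","rb"))
px=lambda x,y:(x/3.3-0.35+190, y/3.3-0.35+90)
def W(p,B): # board->world
    c,s=np.cos(p[2]),np.sin(p[2]); B=np.atleast_2d(B)
    return np.c_[p[0]+c*B[:,0]-s*B[:,1], p[1]+s*B[:,0]+c*B[:,1], B[:,2]]
obs=[((62,308),(.14,.22,.018)),((500,228),(.14,-.22,.018)),((555,490),(-.12,-.22,.018)),((105,570),(-.12,.22,.018))]
uv=np.array([px(*o[0]) for o in obs]); B=np.array([o[1] for o in obs])
r=least_squares(lambda p:(proj(f,W(p,B))-uv).ravel(),[.57,.04,0.1])
p=r.x
if __name__=="__main__":
    print(p,np.degrees(p[2]),r.fun.round(2))
    def b(x,y,z):
        w=atz(f,*px(x,y)[::-1],z)[:2]-p[:2]; c,s=np.cos(p[2]),np.sin(p[2]); return np.round([c*w[0]+s*w[1],-s*w[0]+c*w[1]],4)
    print("pin",b(446,268,.068))
    print("plate end top",b(464,424,.058),b(475,422,.058),"plate near carr",b(440,292,.058),b(452,292,.058))
    print("fin ends",b(262,283,.056),b(304,276,.056))
    for q in [(115,392),(217,371),(230,432),(131,459)]: print("cheese",b(*q,.063))
    print("ram",b(352,485,.034))
    print("clamp",W(p,[[.1,0,.034]]))
    big=cv2.resize(f["pixels"][90:270,190:370],None,fx=3.3,fy=3.3,interpolation=cv2.INTER_CUBIC)[:,:,::-1].copy()
    big=cv2.convertScaleAbs(big,alpha=1.5)
    def line(pts,col):
        q=(proj(f,W(p,np.array(pts)))+0.35-[190,90])*3.3
        cv2.polylines(big,[q.round().astype(int)],True,col,1)
    line(B,(0,0,255)); 
    line([(.088,-.22,.034),(.112,-.22,.034),(.112,.22,.034),(.088,.22,.034)],(255,0,0))
    line([(.088,-.02,.034),(.112,-.02,.034),(.112,.02,.034),(.088,.02,.034)],(0,160,0))
    cv2.imwrite("pics/ov.png",big)
E
python3 fit.py
```

```text
[0.55270631 0.04290991 0.19006536] 10.889943080616751 [-0.92 -0.35  1.09 -0.26  0.66 -0.25 -0.82  0.76]
pin [ 0.1006 -0.1501]
plate end top [-0.0459 -0.1396] [-0.0459 -0.15  ] plate near carr [ 0.0809 -0.1415] [ 0.0789 -0.1526]
fin ends [0.12   0.0222] [ 0.1195 -0.0181]
cheese [0.0414 0.175 ]
cheese [0.0438 0.0782]
cheese [-0.0147  0.0762]
cheese [-0.0229  0.1706]
ram [-0.0819 -0.0275]
clamp [[0.6509055  0.06180222 0.034     ]]
```

View pics/ov.png

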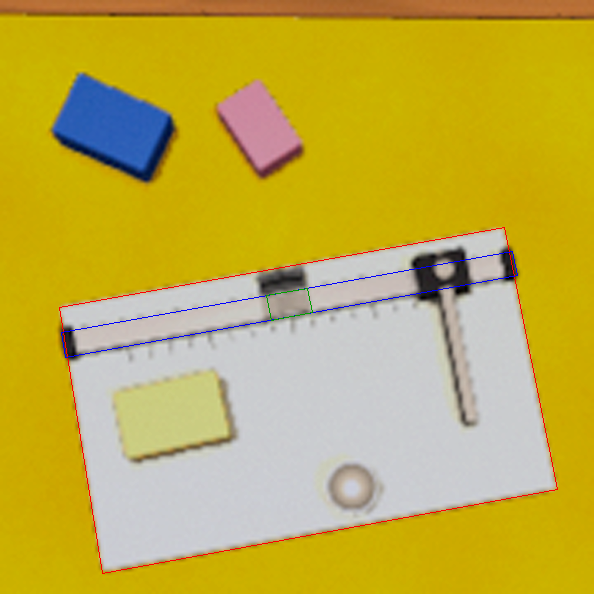

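```bash
cat >> h.py <<'E'
from scipy.spatial.transform import Rotation as Rn
def rot(): 
    q=monitor.get_obs()["eef_rot"]; return Rn.from_quat([q[1],q[2],q[3],q[0]])
def row(P,yawdeg):
    o=monitor.get_obs(); R=rot(); a=np.radians(yawdeg)
    T=Rn.from_matrix(np.array([[-np.sin(a),np.cos(a),0],[np.cos(a),np.sin(a),0],[0,0,-1]]).T)
    T=Rn.from_matrix(np.column_stack([[-np.sin(a),np.cos(a),0],[np.cos(a),np.sin(a),0],[0,0,-1]]))
    return (R.inv()*T).as_rotvec(degrees=True).round(2),(R.inv().apply(np.array(P)-o["tool_pos"])*100).round(2)
E
python3 - <<'E'
from fit import *
t=W(p,[[0,-.19,.2]])[0]; print(t,row(t,np.degrees(p[2])))
E
```

```text
[ 0.5886017  -0.14366854  0.2       ] (array([ 0.  ,  0.  , 60.33]), array([-60.35, -59.66,   3.36]))
```

Emit:
apply_moves(commands="0 0 60.33 -60.35 -59.66 3.36 167;0 0 60.33 -60.35 -59.66 3.36 167;0 0 60.33 -60.35 -59.66 3.36 167;0 0 60.33 -60.35 -59.66 3.36 167;0 0 60.33 -60.35 -59.66 3.36 167;0 0 60.33 -60.35 -59.66 3.36 167;0 0 60.33 -60.35 -59.66 3.36 167;0 0 60.33 -60.35 -59.66 3.36 167;0 0 60.33 -60.35 -59.66 3.36 167;0 0 60.33 -60.35 -59.66 3.36 167;0 0 60.33 -60.35 -59.66 3.36 167;0 0 60.33 -60.35 -59.66 3.36 167", force=20)

```text
clock: 3.45
tool_pos: [0.4779, 0.0772, 0.2103]
eef_rot: [0.0, 0.637, 0.771, 0.001]
contact_force: [0.6, 0.6, 0.5]
opening: 0.0302
```

```bash
python3 - <<'E'
from fit import *
t=W(p,[[0,-.19,.2]])[0]; print(t,row(t,np.degrees(p[2])))
E
```

```text
[ 0.5886017  -0.14366854  0.2       ] (array([ 0.08, -0.05,  0.01]), array([-23.78,   6.69,   1.02]))
```

Emit:
apply_moves(commands="0 0 0 -23.78 6.69 1 167;0 0 0 -23.78 6.69 1 167;0 0 0 -23.78 6.69 1 167;0 0 0 -23.78 6.69 1 167;0 0 0 -23.78 6.69 1 167;0 0 0 -23.78 6.69 1 167;0 0 0 -23.78 6.69 1 167")

```text
clock: 4.15
tool_pos: [0.5876, -0.143, 0.1993]
eef_rot: [-0.0, 0.638, 0.77, -0.001]
contact_force: [-0.7, -0.2, -0.5]
opening: 0.0302
```

```bash
python3 - <<'E'
from fit import *
t=W(p,[[0,-.19,.2]])[0]; print(t,row(t,np.degrees(p[2])),monitor.get_obs()["tool_pos"])
for n in("wrist","top"):
    f=optics.grab_frame(n); save(f,n+"1"); pickle.dump(f,open(n+"1.pkl","wb"))
E
```

```text
[ 0.5886017  -0.14366854  0.2       ] (array([-0.07,  0.02, -0.16]), array([-0.08,  0.08, -0.07])) [ 0.58762992 -0.14302704  0.19931749]
```

View pics/wrist1.png

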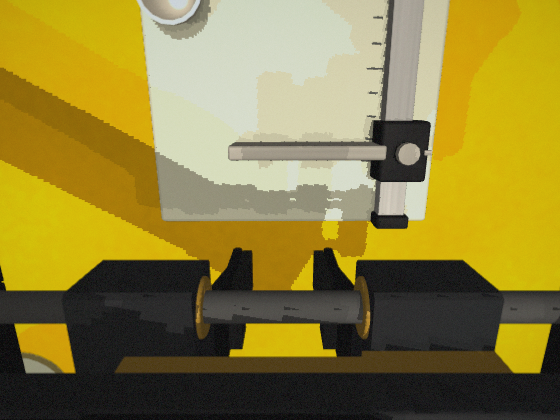

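```bash
python3 - <<'E'
from fit import *
f=pickle.load(open("wrist1.pkl","rb"))
def b(u,v,z):
    w=atz(f,v,u,z)[:2]-p[:2]; c,s=np.cos(p[2]),np.sin(p[2]); return np.round([c*w[0]+s*w[1],-s*w[0]+c*w[1]],4)
print("corners (-.12,-.22),(.14,-.22)",b(163,219,.018),b(426,219,.018),"left edge",b(144,30,.018))
print("pin (.1,?)",b(408,153,.068),"plate back edge top",b(235,147,.058),b(365,147,.058), "front",b(235,142.5,.058),"endx",b(229,146,.058))
print(f["tvec"])
C=cloud(f)
w=C[140:165,240:360].reshape(-1,3); print(np.nanpercentile(w[:,2],[5,50,95]))
E
```

```text
corners (-.12,-.22),(.14,-.22) [-0.1166 -0.217 ] [ 0.1398 -0.2175] left edge [-0.1166 -0.0498]
pin (.1,?) [ 0.0989 -0.1476] plate back edge top [-0.0382 -0.1436] [ 0.0671 -0.1438] front [-0.0381 -0.14  ] endx [-0.0431 -0.1428]
[-0.55148405 -0.26531272  0.28907932]
[0.01683951 0.05654397 0.05843825]
```

Emit:
apply_moves(commands="0 0 -0.16 -0.1 0.1 5 167;0 0 -0.16 -0.1 0.1 10 167;0 0 -0.16 -0.1 0.1 14 167;0 0 -0.16 -0.1 0.1 16 167;0 0 -0.16 -0.1 0.1 16 167;0 0 -0.16 -0.1 0.1 16 167")

```text
clock: 4.85
tool_pos: [0.5896, -0.141, 0.0408]
eef_rot: [0.0, 0.635, 0.773, 0.001]
contact_force: [0.3, 0.1, 0.6]
opening: 0.03
```

Emit:
apply_moves(commands="0 0 0 0.5 0 0 167;0 0 0 1.0 0 0 167;0 0 0 1.3 0 0 167;0 0 0 1.6 0 0 167")

```text
clock: 5.25
tool_pos: [0.5864, -0.1262, 0.0406]
eef_rot: [0.0, 0.636, 0.772, 0.001]
contact_force: [-0.6, 1.1, 0.0]
opening: 0.0301
```

```bash
cat > st.py <<'E'
from fit import *
o=monitor.get_obs(); w=o["tool_pos"][:2]-p[:2]; c,s=np.cos(p[2]),np.sin(p[2])
F=o["contact_force"]
print("t",o["clock"],"board xy",np.round([c*w[0]+s*w[1],-s*w[0]+c*w[1]],4),"z",o["tool_pos"][2].round(4),"Fxy board",np.round([c*F[0]+s*F[1],-s*F[0]+c*F[1],F[2]],2))
print(rot().as_matrix()[:,1].round(3))
E
python3 st.py
```

```text
t 5.25 board xy [ 0.0012 -0.1724] z 0.0406 Fxy board [-0.34  1.21  0.03]
[0.981 0.192 0.001]
```

Emit:
apply_moves(commands="0 0 0 0.5 0 0 167;0 0 0 1 0 0 167;0 0 0 2 0 0 167;0 0 0 3.5 0 0 167;0 0 0 5 0 0 167;0 0 0 6.5 0 0 167;0 0 0 8 0 0 167;0 0 0 9 0 0 167;0 0 0 10 0 0 167;0 0 0 10.5 0 0 167;0 0 0 11 0 0 167;0 0 0 11 0 0 167")

```text
clock: 6.45
tool_pos: [0.5653, -0.0191, 0.04]
eef_rot: [0.001, 0.636, 0.772, 0.0]
contact_force: [0.8, -1.7, 0.8]
opening: 0.0298
```

```bash
python3 st.py; python3 - <<'E'
from h import *
import pickle
f=optics.grab_frame("wrist"); save(f,"wrist2"); pickle.dump(f,open("wrist2.pkl","wb"))
f=optics.grab_frame("top"); pickle.dump(f,open("top2.pkl","wb"))
im=f["pixels"][140:270,200:360]; cv2.imwrite("pics/top2.png",cv2.resize(im,None,fx=4,fy=4,interpolation=cv2.INTER_CUBIC)[:,:,::-1])
E
```

```text
t 6.45 board xy [ 0.0006 -0.0633] z 0.04 Fxy board [ 0.42 -1.86  0.8 ]
[0.981 0.191 0.001]
```

View pics/wrist2.png

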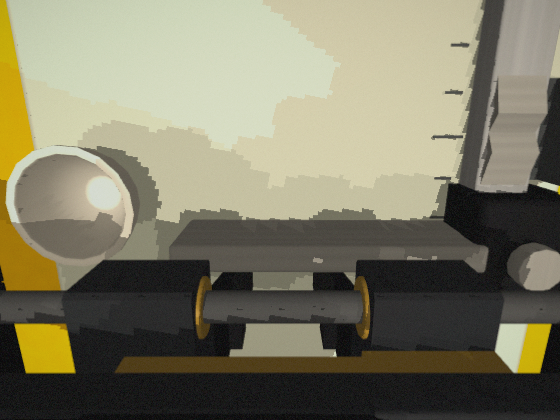

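View pics/top2.png

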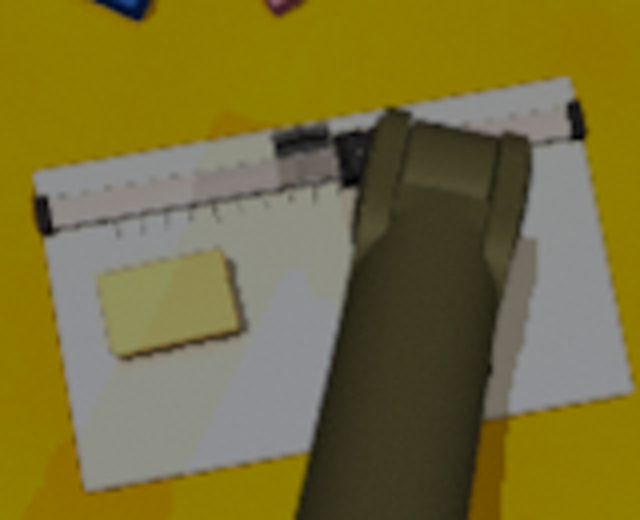

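```bash
cat > an.py <<'E'
import sys
from fit import *
f=pickle.load(open(sys.argv[1],"rb"))
C=cloud(f); c,s=np.cos(p[2]),np.sin(p[2])
X=C[...,0]-p[0];Y=C[...,1]-p[1]
BX=c*X+s*Y; BY=-s*X+c*Y; BZ=C[...,2]
m=(abs(BX-.1)<.006)&(BZ>.025)&(BZ<.09)
for y0 in np.arange(-.11,.05,.003):
    q=m&(BY>=y0)&(BY<y0+.003)
    if q.sum()>3: print(round(y0+.0015,4),q.sum(),(np.median(BZ[q])*1000).round(1))
q=(abs(BX-.1)<.02)&(BZ>.063)&(BZ<.075)
print("pin head", q.sum(), BX[q].min(),BX[q].max(),BY[q].min(),BY[q].max(),np.median(BY[q]),np.median(BZ[q]))
q=(BX>-.03)&(BX<.06)&(BZ>.052)&(BZ<.062)&(BY>-.12)&(BY<.03)
if q.sum(): print("plate top y",np.percentile(BY[q],[2,50,98]))
E
python3 an.py wrist2.pkl
```

```text
-0.0605 98 55.3
-0.0575 85 55.4
-0.0545 164 66.2
-0.0515 230 66.6
-0.0485 233 66.6
-0.0455 238 66.6
-0.0425 270 66.5
-0.0395 550 63.2
-0.0365 235 55.6
-0.0335 222 55.5
-0.0305 213 55.5
-0.0275 225 55.5
-0.0245 304 54.9
-0.0215 451 46.1
-0.0185 164 34.1
-0.0155 179 35.1
-0.0125 177 36.2
-0.0095 187 37.1
-0.0065 190 38.2
-0.0035 215 37.4
-0.0005 217 35.3
0.0025 206 34.0
0.0055 194 35.4
0.0085 197 37.3
0.0115 230 38.2
0.0145 206 37.2
0.0175 232 36.2
0.0205 218 35.2
0.0235 211 34.2
0.0265 235 33.6
0.0295 231 33.5
0.0325 237 33.6
0.0355 246 33.5
0.0385 245 33.7
0.0415 242 33.6
0.0445 250 33.5
0.0475 255 33.6
0.0505 262 33.5
pin head 1734 0.09030847455366703 0.10812996875669417 -0.05518416726169452 -0.037577575476189375 -0.0459957530927661 0.06649507984076569
plate top y [-0.05478221 -0.04491107 -0.04061523]
```

Emit:
apply_moves(commands="0 0 0 0.8 0 0 167;0 0 0 1.6 0 0 167;0 0 0 2.2 0 0 167;0 0 0 2.5 0 0 167;0 0 0 2.8 0 0 167;0 0 0 3.1 0 0 167;0 0 0 3.4 0 0 167;0 0 0 3.6 0 0 167;0 0 0 3.8 0 0 167;0 0 0 3.9 0 0 167;0 0 0 3.9 0 0 167")

```text
clock: 7.65
tool_pos: [0.5581, 0.0177, 0.0401]
eef_rot: [0.001, 0.636, 0.771, -0.0]
contact_force: [2.3, -5.0, -0.5]
opening: 0.0302
```

```bash
python3 st.py
```

```text
t 7.65 board xy [ 0.0006 -0.0258] z 0.0401 Fxy board [ 1.27 -5.32 -0.46]
[0.982 0.19  0.001]
```

Emit:
apply_moves(commands="0 0 0 0.1 0 0 167;0 0 0 0.2 0 0 167;0 0 0 0.3 0 0 167;0 0 0 0.35 0 0 167;0 0 0 0.4 0 0 167;0 0 0 0.4 0 0 167")

```text
clock: 8.25
tool_pos: [0.5558, 0.0247, 0.0395]
eef_rot: [-0.001, 0.635, 0.772, -0.0]
contact_force: [-0.2, 0.1, -0.2]
opening: 0.03
```

```bash
python3 st.py; python3 - <<'E'
from h import *
import pickle
f=optics.grab_frame("wrist"); save(f,"wrist3"); pickle.dump(f,open("wrist3.pkl","wb"))
E
python3 an.py wrist3.pkl
```

```text
t 8.25 board xy [-0.0004 -0.0185] z 0.0395 Fxy board [-0.22  0.1  -0.15]
[ 0.981  0.193 -0.001]
-0.0155 98 55.2
-0.0125 175 55.5
-0.0095 108 55.4
-0.0065 154 66.5
-0.0035 232 67.1
-0.0005 221 67.1
0.0025 228 67.1
0.0055 244 66.8
0.0085 478 63.4
0.0115 298 55.8
0.0145 217 55.4
0.0175 217 55.5
0.0205 234 55.5
0.0235 273 55.2
0.0265 474 46.8
0.0295 183 33.5
0.0325 190 33.4
0.0355 194 33.4
0.0385 193 33.5
0.0415 197 33.5
0.0445 200 33.5
0.0475 197 33.5
0.0505 196 33.6
pin head 1622 0.09065800659577904 0.10626915311121965 -0.007036870767341058 0.010792043550551175 0.0023118062751309957 0.06689465076733486
plate top y [-0.00996848  0.0028198   0.00776665]
```

Emit:
apply_moves(commands="0 0 0 -1.5 0 0 167;0 0 0 -2.5 0 0 167;0 0 0 -3 0 -1 167;0 0 0 -3 0 -5 167;0 0 0 -3 0 -10 167;0 0 0 0 1 -15 167;0 0 0 4 1.2 -16 167;0 0 0 7 1.2 -16 167;0 0 0 7 1.2 -16 167;0 0 0 7 1.2 -16 167")

```text
clock: 9.3
tool_pos: [0.5548, 0.0948, 0.2003]
eef_rot: [0.0, 0.635, 0.772, 0.0]
contact_force: [-0.3, -1.2, 0.5]
opening: 0.0299
```

```bash
python3 st.py; python3 - <<'E'
from h import *
import pickle
f=optics.grab_frame("wrist"); save(f,"wrist4"); pickle.dump(f,open("wrist4.pkl","wb"))
f=optics.grab_frame("side"); save(f,"side4")
E
python3 an.py wrist4.pkl
```

```text
t 9.3 board xy [0.0118 0.0506] z 0.2003 Fxy board [-0.55 -1.09  0.51]
[0.981 0.193 0.   ]
0.0025 33 67.3
0.0055 48 67.5
0.0085 70 66.7
0.0115 90 58.0
0.0145 43 55.4
0.0175 45 55.6
0.0205 42 55.5
0.0235 46 55.4
0.0265 135 48.8
0.0295 44 33.3
0.0325 41 33.7
0.0355 37 33.3
0.0385 42 33.5
0.0415 44 33.4
0.0445 41 33.5
0.0475 41 33.3
0.0505 40 33.7
pin head 223 0.09135865256449746 0.10856609458851356 0.0011124623377306991 0.012022665603145712 0.006594527477796618 0.0670361252079636
plate top y [-0.00199651  0.00564366  0.00904179]
```

View pics/wrist4.png

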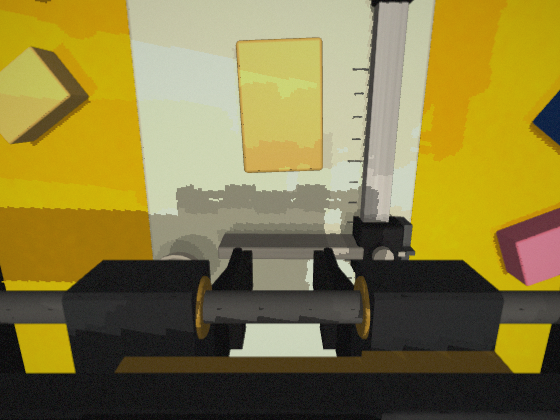

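```bash
python3 - <<'E'
from fit import *
f=pickle.load(open("wrist4.pkl","rb"))
C=cloud(f); c,s=np.cos(p[2]),np.sin(p[2])
X=C[...,0]-p[0];Y=C[...,1]-p[1]
BX=c*X+s*Y; BY=-s*X+c*Y; BZ=C[...,2]
q=(BZ>.055)&(BZ<.07)&(BY>.04)&(BY<.22)&(BX>-.06)&(BX<.08)
pts=np.c_[BX[q],BY[q]].astype(np.float32)*1000
print(q.sum(),cv2.minAreaRect(pts),np.median(BZ[q]))
print(cv2.boxPoints(cv2.minAreaRect(pts)).round(1))
E
```

```text
10982 ((11.334371566772461, 126.33189392089844), (65.08711242675781, 100.01293182373047), 2.075839042663574) 0.06252813940757782
[[-23.  175.1]
 [-19.4  75.2]
 [ 45.7  77.5]
 [ 42.  177.5]]
```

View pics/side4.png

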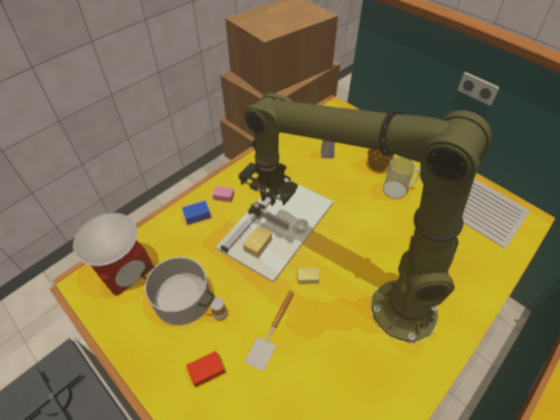

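Emit:
apply_moves(commands="0 0 0 5 0 0 167;0 0 0 10 0 0 167;0 0 0 14 0 0 167;0 0 0 15.5 0 0 167;0 0 0 15.5 0 4 167;0 0 0 15.5 0 9 167;0 0 0 15.5 0 13 167;0 0 0 15.5 0 16 167;0 0 0 15.5 0 16 167;0 0 0 15.5 0 16 167")

```text
clock: 10.4
tool_pos: [0.5262, 0.2447, 0.0403]
eef_rot: [0.0, 0.637, 0.771, -0.0]
contact_force: [0.5, 0.5, 1.2]
opening: 0.0298
```

```bash
python3 st.py
```

```text
t 10.4 board xy [0.0121 0.2031] z 0.0403 Fxy board [0.62 0.38 1.2 ]
[ 0.982  0.189 -0.   ]
```

Emit:
apply_moves(commands="0 0 0 -0.6 0 0 167;0 0 0 -1.2 0 0 167;0 0 0 -1.8 0 0 167;0 0 0 -2.6 0 0 167;0 0 0 -3.5 0 0 167;0 0 0 -4.4 0 0 167;0 0 0 -5.2 0 0 167;0 0 0 -6 0 0 167;0 0 0 -6.6 0 0 167;0 0 0 -7.1 0 0 167;0 0 0 -7.4 0 0 167;0 0 0 -7.4 0 0 167")

```text
clock: 11.6
tool_pos: [0.5396, 0.1729, 0.0397]
eef_rot: [0.0, 0.636, 0.772, -0.0]
contact_force: [0.7, 2.7, 2.5]
opening: 0.0301
```

```bash
python3 st.py; python3 - <<'E'
from h import *
import pickle
f=optics.grab_frame("top"); pickle.dump(f,open("top5.pkl","wb"))
im=f["pixels"][140:270,200:360]; cv2.imwrite("pics/top5.png",cv2.resize(im,None,fx=4,fy=4,interpolation=cv2.INTER_CUBIC)[:,:,::-1])
f=optics.grab_frame("side"); pickle.dump(f,open("side5.pkl","wb"))
im=f["pixels"][150:290,200:350]; cv2.imwrite("pics/side5.png",cv2.resize(im,None,fx=4,fy=4,interpolation=cv2.INTER_CUBIC)[:,:,::-1])
E
```

```text
t 11.6 board xy [0.0117 0.1301] z 0.0397 Fxy board [1.19 2.54 2.54]
[ 0.982  0.191 -0.   ]
```

View pics/top5.png

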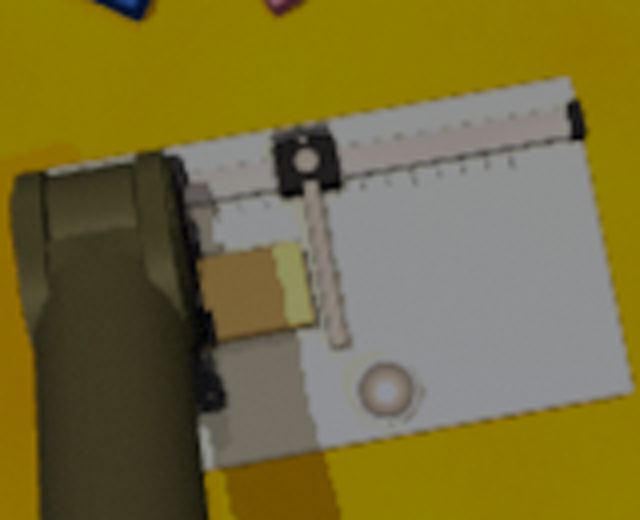

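View pics/side5.png

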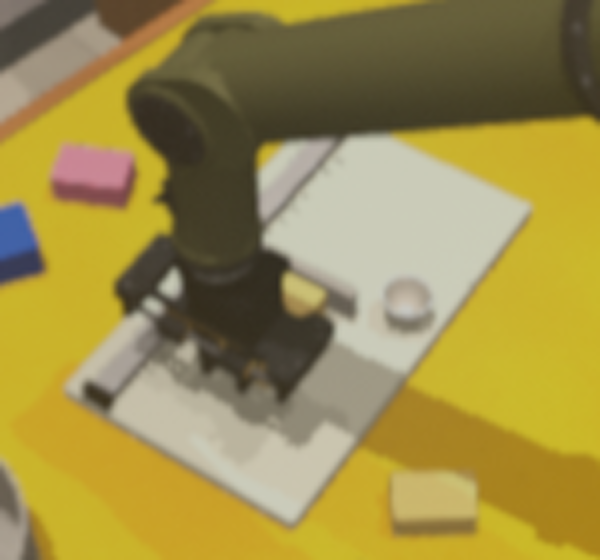

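Emit:
apply_moves(commands="0 0 0 -0.15 0 0 167;0 0 0 -0.3 0 0 167;0 0 0 -0.45 0 0 167;0 0 0 -0.6 0 0 167;0 0 0 -0.7 0 0 167;0 0 0 -0.7 0 0 167")

```text
clock: 12.3
tool_pos: [0.5406, 0.1659, 0.0395]
eef_rot: [0.0, 0.636, 0.772, -0.001]
contact_force: [-1.0, 0.2, -0.2]
opening: 0.0301
```

```bash
python3 st.py
```

```text
t 12.3 board xy [0.0114 0.1231] z 0.0395 Fxy board [-0.92  0.43 -0.19]
[ 0.982  0.191 -0.001]
```

Emit:
apply_moves(commands="0 0 0 -0.05 0 0 167;0 0 0 -0.1 0 0 167;0 0 0 -0.15 0 0 167;0 0 0 -0.2 0 0 167;0 0 0 -0.25 0 0 167")

```text
clock: 12.8
tool_pos: [0.5413, 0.1645, 0.0398]
eef_rot: [0.0, 0.636, 0.772, 0.0]
contact_force: [-0.3, 1.4, -0.8]
opening: 0.0296
```

```bash
python3 st.py
```

```text
t 12.8 board xy [0.0118 0.1216] z 0.0398 Fxy board [ 0.01  1.42 -0.8 ]
[0.981 0.192 0.   ]
```

Emit:
apply_moves(commands="0 0 0 -0.05 0 0 167;0 0 0 -0.1 0 0 167;0 0 0 -0.1 0 0 167")

```text
clock: 13.1
tool_pos: [0.5417, 0.1635, 0.0399]
eef_rot: [0.0, 0.636, 0.772, 0.0]
contact_force: [-0.2, 2.0, -1.5]
opening: 0.03
```

```bash
python3 st.py
```

```text
t 13.1 board xy [0.0119 0.1205] z 0.0399 Fxy board [ 0.15  2.04 -1.52]
[0.981 0.192 0.   ]
```

Emit:
apply_moves(commands="0 0 0 -0.05 0 0 167;0 0 0 -0.1 0 0 167;0 0 0 -0.1 0 0 167")

```text
clock: 13.4
tool_pos: [0.5417, 0.1635, 0.0399]
eef_rot: [-0.0, 0.636, 0.772, 0.001]
contact_force: [-0.2, 5.0, -1.1]
opening: 0.0296
```

```bash
python3 st.py; python3 - <<'E'
from h import *
import pickle
f=optics.grab_frame("top"); pickle.dump(f,open("top6.pkl","wb"))
im=f["pixels"][160:240,230:330]; cv2.imwrite("pics/top6.png",cv2.resize(im,None,fx=6,fy=6,interpolation=cv2.INTER_CUBIC)[:,:,::-1])
E
```

```text
t 13.4 board xy [0.012  0.1205] z 0.0399 Fxy board [ 0.73  4.94 -1.05]
[0.981 0.192 0.   ]
```

View pics/top6.png

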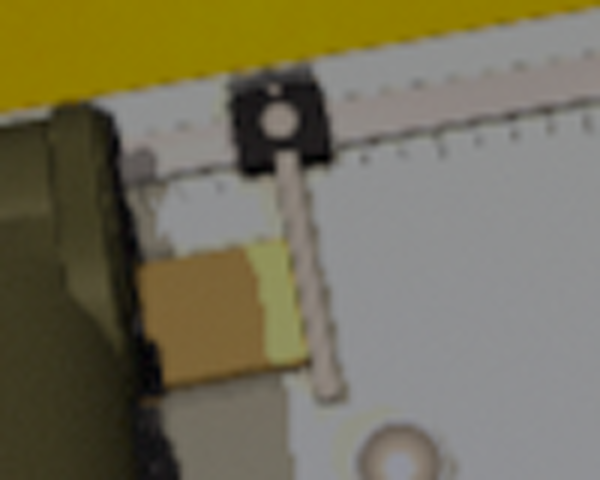

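Emit:
apply_moves(commands="0 0 0 0.3 0 0 167;0 0 0 1 0 0 167;0 0 0 2.5 0 0 167;0 0 0 4 0 0 167;0 0 0 4 0 -4 167;0 0 0 4 0 -9 167;0 0 0 4 0 -14 167;0 0 0 2 0 -18 167;0 0 0 -3 0 -20 167;0 0 0 -8 0 -20 167;0 0 0 -12 0 -20 167;0 0 0 -15 0 -20 167")

```text
clock: 14.65
tool_pos: [0.5709, 0.0126, 0.2406]
eef_rot: [0.001, 0.637, 0.771, 0.0]
contact_force: [0.6, 0.8, -0.0]
opening: 0.0303
```

Emit:
apply_moves(commands="0 0 0 -3 0 0 167;0 0 0 -5 0 0 167;0 0 0 -5 0 0 167;0 0 0 -5 0 0 167")

```text
clock: 15.05
tool_pos: [0.5801, -0.0322, 0.2397]
eef_rot: [-0.0, 0.635, 0.772, 0.0]
contact_force: [0.5, 0.3, 0.3]
opening: 0.03
```

```bash
python3 st.py; python3 - <<'E'
from fit import *
f=optics.grab_frame("wrist"); save(f,"wrist7"); pickle.dump(f,open("wrist7.pkl","wb"))
C=cloud(f); c,s=np.cos(p[2]),np.sin(p[2])
X=C[...,0]-p[0];Y=C[...,1]-p[1]
BX=c*X+s*Y; BY=-s*X+c*Y; BZ=C[...,2]
rgb=f["pixels"].astype(int)
q=(BZ>.0605)&(BZ<.068)&(BY>.0)&(BY<.22)&(BX>-.06)&(BX<.07)
pts=np.c_[BX[q],BY[q]].astype(np.float32)*1000
print(q.sum(),cv2.minAreaRect(pts),cv2.boxPoints(cv2.minAreaRect(pts)).round(1))
E
python3 an.py wrist7.pkl
```

```text
t 15.05 board xy [ 0.0127 -0.079 ] z 0.2397 Fxy board [0.59 0.21 0.34]
[ 0.981  0.192 -0.   ]
7058 ((8.620452880859375, 45.49821472167969), (73.37113189697266, 64.58623504638672), 89.98470306396484) [[-23.7   8.8]
 [ 40.9   8.8]
 [ 40.9  82.2]
 [-23.7  82.2]]
-0.1085 30 33.4
-0.1055 33 33.3
-0.1025 33 33.3
-0.0995 34 33.3
-0.0965 32 33.5
-0.0935 31 33.1
-0.0905 34 33.2
-0.0875 34 33.2
-0.0845 36 33.3
-0.0815 32 33.2
-0.0785 26 33.7
-0.0755 35 33.6
-0.0725 36 33.3
-0.0695 36 33.2
-0.0665 35 33.4
-0.0635 34 33.5
-0.0605 36 33.5
-0.0575 36 33.4
-0.0545 36 33.2
-0.0515 36 33.5
-0.0485 37 33.4
-0.0455 36 33.4
-0.0425 37 33.3
-0.0395 36 33.4
-0.0365 35 33.7
-0.0335 36 33.5
-0.0305 37 33.6
-0.0275 41 33.3
-0.0245 33 33.8
-0.0215 40 54.8
-0.0185 38 55.3
-0.0155 38 55.4
-0.0125 52 55.4
-0.0095 42 55.4
-0.0065 54 56.3
-0.0035 46 67.4
-0.0005 57 67.5
0.0025 41 67.4
0.0055 55 67.2
0.0085 61 67.2
0.0115 45 55.9
0.0145 40 55.6
0.0175 55 55.4
0.0205 50 55.7
0.0235 47 55.7
0.0265 39 54.4
0.0295 25 33.5
0.0325 39 33.4
0.0355 50 33.4
0.0385 40 33.8
0.0415 51 33.6
0.0445 38 33.6
0.0475 48 33.7
0.0505 38 33.7
pin head 352 0.09119985560850333 0.10854726530028828 -0.005963831956446236 0.011432223091967592 0.002426150023025703 0.06733300056234101
plate top y [-0.00289297  0.00490723  0.02772888]
```

View pics/wrist7.png

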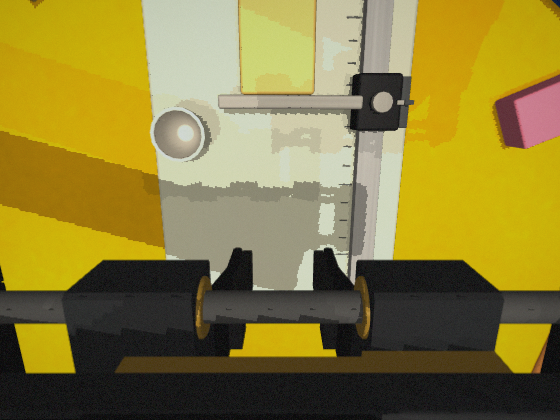

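```bash
python3 -c "
from bench import arm; print(arm.job_done())"
```

```text
the job is handed in; nothing more can be done
None
```

The job is done and handed in at about 15 s on the clock. The stop is in its notch and the cheese lies flush against it.

- **Stop:** I pushed it along the rail with the fingertips. The push rose to about 5 N on the ramp and fell to zero past the crest. In the last wrist picture the pin axis sits at y = 2.4 mm, against a measured notch bottom of about 2.5 mm.
- **Pin height:** The pin head stood about 0.4 mm higher at the notch than on the plain rail in the close-up just after the push. The later pictures were taken from higher up and read a little higher still. That fits a dropped pin, but it is within the camera's accuracy, so the y position and the force drop are the firmer evidence.
- **Cheese:** I pushed it back squarely with two fingertips until it stalled, at about 5 N. This is below the 9 N that would force the stop out. Its end is at y = 8.8 mm against the stop face at about 8.5 mm, and its skew to the board is about 0°.
- **Last checks:** The stop had not moved after the cheese push, and the ramekin looked undisturbed. The arm was clear of everything at hand-in.
- **Disagreement:** The top and wrist cameras differ by about 2.5 mm along the rail. I relied on wrist measurements relative to the notch, together with the contact forces.

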